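# Nest the strainer cones, tamp them home and hang up the tamper

### The arm

A 6-joint arm with a two-finger parallel gripper is mounted at the origin on a cart in front of the work surface, level with it; the furniture and walls round the work are solid. World frame = base frame: x ahead of the robot, y to its left, z up, the work surface at z = 0. Lengths are in m, angles in rad, forces in N, time in s.
With the tool pointing down it reaches from about 0.325 to 0.85 m from the base axis. Payload 15.5 kg.
Tool frame: the origin (TCP) lies midway between the tips of the shut fingers; the grasp point (between the pads) lies 19 mm behind it; z points along the fingers, y is the direction in which the jaws open and shut (so a half turn about z gives the same grasp; the last joint's range is limited). The gripper opens to 91 mm and grips with 3 to 60 N. Pads are 32 mm wide; open, the fingers measure 118 mm over their backs; the gripper's body (76 mm by 178 mm) begins 60 mm behind the grasp point.
Start: joints at [-1.315, 0.494, 1.345, -0, 1.302, -0.096], TCP at [0.215, -0.587, 0.214] pointing down, gripper open.
Joint ranges: [-2.91, 2.91], [-0.82, 2.16], [0.22, 2.67], [-1.22, 4.37], [0.12, 2.79], [-3.08, 3.08]. Speed limits (rad/s): [1.89, 1.89, 2.57, 3.01, 3.01, 3.01].

### API

Orientations are given as a unit quaternion [w, x, y, z].
In Python, from plant import * gives the robot as it stands.
- The arm moves only by the tool servo_tool, never from a script. Its argument "plan" is one flat list of numbers, 7 for each row, row after row: the turn, a rotation vector about the tool's x, y, z in rad, then the shift along the tool's x, y, z in mm, then the closure, from -1 (fully open) to 1 (shut). In form: [wx, wy, wz, tx, ty, tz, hand, wx, wy, wz, tx, ty, tz, hand, ...]. A call has 1 to 8 rows; each row is the pose to reach, as a shift and turn from the pose measured when the call began, along the tool's axes at that moment; what a row does not reach only later rows make up. A row lasts 1/8 s, in which the tool goes at most 62.5 mm and 10.7 degrees, less where a joint would pass 70% of its speed; a pose out of reach is approached as far as the arm can. A call with a gripper value outside its range is refused whole. The fingers move at their own pace and stop on an object; the grip force is fixed at half the most. Time passes only in rows, so rows that repeat a pose let the fingers close. It gives the time, the measured TCP pose, the force and the opening at its end, in the units of the state.
- get_obs(): the state, without advancing time (a new reading comes with each control period).
- get_image(name): name is "scene" or "top" or "wrist"; returns a dict with "color" (400x640x3 uint8, blue, green, red), "camera_matrix" (3x3 intrinsics, pixels), "k1" (the pictures are not rectified: a ray, as slopes to the right and down, at radius r is drawn at 1 + k1 r^2 times it, then the intrinsics apply), "rvec" (rotation vector, rad) and "tvec" (3), from world to camera coordinates, as OpenCV has them. Camera axes: x right, y down, z forward; pixel columns grow to the right and rows downward; lengths in m; the calibration is good to about 2 mm. A picture is of the moment at which its call begins. There is no depth.
- sign_off(): hands the job in, once; it reports no verdict.
The state is a dict: "time": time; "joint_pos": joint angles; "qd": joint speeds; "joint_torque": joint torques, N m; "position": TCP position; "ee_rot": TCP orientation; "contact_force": force on the tool from outside, world axes, zero at the start; "torque": the same for the moment, N m; "opening": opening from 0.0 (shut) to 1.0 (fully open).
Only numpy, scipy, OpenCV 4.12 (cv2) and the standard library are available. Lean on these libraries where they do the work, as an engineer would, in place of code of your own. Each camera call takes 0.05 s, during which the arm holds its last target. There are 200 camera calls.

### The job

Set up the rinsing strainer: nest the large cone in the stand's hopper, then the small cone inside the large one, each straight and flush down on its flange. Then press the nested cones down with the tamper until the hopper is fully home in its housing, and hang the tamper by its handle opening on the hook. Do not tip a cone over or disturb the other things on the bench.

Things in the scene. Friction and masses are not known exactly. Their poses are not given: they have to be found in the camera images.
- stand: Strainer stand, fixed to the bench: round dark base plate 100 mm across and 8 thick, on it an upright grey cylindrical housing 78 mm across whose top is at z = 60 mm. The aluminium hopper slides straight down in it. Origin: centre of the base's underside; z up.
- hopper_mouth (a point): Centre of the hopper's open mouth, on the level top face of its flange (flange 84 mm across, 6 thick). z up. The hopper narrows downwards: inside diameter 49 mm at the mouth, 33 mm at 40 mm below it; open bottom. The mouth is 80 mm above the bench at joint 0, 66 mm when home (flange then sits on the housing).
- hopper (a joint): How far the hopper has been pushed down in its housing, in m: starts 0 to 0.003 (raised, a gap shows under its flange), 0.014 is fully home at a hard stop. Stiff sliding friction of about 10 N holds it where it is left; the weight of the cones does not move it, a further downward push of about 6 to 9 N does.
- large_cone: Large strainer cone, loose, aluminium, 0.1 to 0.2 kg, stands upright, open top: hollow taper 74 mm tall, 28 mm across at the bottom, flange 70 mm across from z = 40 to 44 mm, plain cylindrical rim band 62 mm across from z = 58 to 74 mm (grip there). Inside it narrows from 51 mm at the rim to 35 mm at 40 mm below. It is round, so its yaw does not matter. Origin: centre of the underside, z up along its axis.
- large_seat (a point): Centre of the underside of the large cone's flange, 40 mm above its origin. Seated, it lies at the hopper's mouth; sideways play is then about 2 mm.
- large_rim (a point): Centre of the large cone's open mouth, 74 mm above its origin.
- small_cone: Small strainer cone, loose, aluminium, 0.07 to 0.14 kg, stands upright, open top, 72 mm tall: taper 30 mm across at the bottom to 46 mm at z = 40 mm, flange 60 mm across from z = 40 to 44 mm, straight collar 46 mm across from z = 44 to 72 mm (grip there; inside 39 mm). Round. Origin: centre of the underside, z up along its axis.
- small_seat (a point): Centre of the underside of the small cone's flange, 40 mm above its origin. Seated, it lies at the large cone's rim; sideways play about 2 mm.
- small_rim (a point): Centre of the small cone's open mouth, 72 mm above its origin; the tamper's disc presses on this rim.
- tamper: Hand tamper, loose, 0.13 to 0.25 kg, stands upright, 122 mm tall: tapered foot plug 33 mm across and 8 mm high (fits into the small cone's mouth), disc 54 mm across above it (underside at z = 8 mm), stem 12 mm across, wooden loop handle from z = 66 to 122 mm: 40 mm wide along the tamper's y, 14 mm thick along x, with an opening through it along x, 22 mm wide (y) and from z = 78 to 112 mm. Can be gripped across the 40 mm from above. Origin: centre of the underside, z up.
- tamper_eye (a point): Top of the handle's opening (underside of the top bar), 112 mm above the tamper's origin.
- hook_stand: Hook stand, fixed to the bench: round base 80 mm across, upright post 14 mm thick and 212 mm tall, dark steel. At z = 200 mm a level pin 7 mm thick runs 70 mm along the stand's -x, then turns up by 12 mm at 78 mm from the post's axis (top of the tip at z = 216 mm). Origin: centre of the base's underside.
- hook_seat (a point): Top of the hook's pin, 40 mm out from the post's axis (z = 203.5 mm): where the tamper's handle opening should hang. Its axes are those of the stand: the pin points along -x.
- tool_tin: Bystander: open grey metal tin, 66 mm across, 91 tall, upright at the left edge. Leave it alone.
- jar_1: Bystander: brown screw jar with white cap, 62 mm across, 78 tall, at the left edge. Leave it alone.
- flake_1: Bystander: brown stone chip 34x53x12 mm, lying among the work. Leave it alone.
- flake_4: Bystander: brown stone chip 38x58x13 mm, lying at the right front. Leave it alone.
- wood_wedge: Bystander: small pine wedge 22x57x10 mm, lying between the cones and the stands. Leave it alone.
- bristle_brush: Bystander: flat brush 48x202x15 mm, lying at the right rear. Leave it alone.
- chisel_1: Bystander: cold chisel 22x150x16 mm, lying to the right of the stand. Leave it alone.
- tape_roll: Bystander: roll of masking tape, 93 mm across, 24 high, lying at the right. Leave it alone.
- pick_2: Bystander: thin metal needle pick 15x166x9 mm, lying at the right edge. Leave it alone.

How it is judged:
On the way, in this order (a step that is already met when the one before it is completed fails the run):
1. the large cone is seated straight and flush in the hopper (horizontal distance between large_seat and hopper_mouth below 0.004 m and z of large_seat in the frame of hopper_mouth between -0.004 and 0.0025 m and angle between large_cone's own z axis and vertical below 0.06 rad), for 0.2 s.
2. the small cone is seated straight and flush in the large cone, itself still seated (all of step 1 and horizontal distance between small_seat and large_rim below 0.004 m and z of small_seat in the frame of large_rim between -0.004 and 0.0025 m and angle between small_cone's own z axis and vertical below 0.06 rad), for 0.2 s.
3. the hopper is home, with the tamper pressing on the small cone (value of joint hopper above 0.0125 m and contact force between tamper and small_cone above 1 N), for 0.1 s.
At the end, for the whole second after the job is handed in: Each cone's flange is within 2.5 mm of its seat, 4 mm of the axis and 0.06 rad of upright; the hopper is at least 12.5 mm down; the tamper hangs at rest on the hook (handle opening within 34 mm of the seat point, 0.25 rad of upright, slower than 0.05 m/s), clear of the stand (all of step 2 and value of joint hopper above 0.0125 m and distance between tamper_eye and hook_seat below 0.034 m and contact force between tamper and hook_stand above 0.4 N and angle between tamper's own z axis and vertical below 0.25 rad and linear speed of tamper below 0.05 m/s and contact force between tamper and stand below 0.1 N); the robot touches nothing.
It fails at once if a bystander is moved by more than 30 mm (distance of any of tool_tin, jar_1, flake_1, flake_4, wood_wedge, bristle_brush, chisel_1, tape_roll, pick_2 from where it was at the start of the episode above 0.03 m).
It fails at once if a cone is tipped over (angle between any of large_cone, small_cone's own z axis and vertical above 0.8 rad).
It also fails if it takes over 72 s, if anything falls off the work surface, if the arm or the gripper's body presses on something with over 40 N, if the wrist force passes 120 N, or if a joint passes its speed limit or range.

## Working session

There is one attempt and no reset: what is moved stays moved. The work goes in short steps, Python scripts to look and compute and a tool call to move; the robot and the scene stay as the last step left them, time stands still between calls to the robot, and variables do not carry over. Pictures are saved under pics/ and viewed, about 8 in all and at most 12, crops included, and the job is handed in when it is done.

Besides the shell and the picture viewer there is one more tool, called after "Emit:" by a JSON object that holds its "api" and its "payload". servo_tool: Moves the arm, as the interface text tells. Its arguments: {"type":"object","properties":{"plan":{"type":"array","items":{"type":"number"}}},"required":["plan"]}

```bash
mkdir -p pics; cat > h.py <<'E'
from plant import *
import numpy as np, cv2
def cam(im):
    R=cv2.Rodrigues(np.array(im["rvec"],float))[0]; t=np.array(im["tvec"],float).ravel()
    return np.array(im["camera_matrix"],float),R,t,float(im["k1"])
def ray(im,u,v):
    K,R,t,k=cam(im)
    p=cv2.undistortPoints(np.array([[[u,v]]],float),K,np.array([k,0,0,0,0]))[0,0]
    return -R.T@t, R.T@np.array([p[0],p[1],1])
def onz(im,u,v,z):
    c,d=ray(im,u,v); return c+d*(z-c[2])/d[2]
def proj(im,P):
    K,R,t,k=cam(im)
    return cv2.projectPoints(np.array(P,float).reshape(-1,1,3),cv2.Rodrigues(R)[0],t,K,np.array([k,0,0,0,0]))[0][:,0]
E
python3 - <<'E'
from h import *
import pickle
o=get_obs(); print({k:np.round(v,3) for k,v in o.items()})
for n in("scene","top"):
    im=get_image(n); pickle.dump(im,open(n+".pkl","wb")); cv2.imwrite(f"pics/{n}0.png",im["color"])
    K,R,t,k=cam(im); print(n,K.round(1).tolist(),k,(-R.T@t).round(3),R.round(2).tolist())
E
```

```text
{'time': np.float64(0.0), 'joint_pos': array([-1.314,  0.494,  1.346, -0.   ,  1.302, -0.096]), 'qd': array([ 0.   ,  0.   , -0.   ,  0.001,  0.002,  0.001]), 'joint_torque': array([ 1.0000e-03, -8.7884e+01, -3.8185e+01,  7.1000e-02,  5.3000e-02,
       -0.0000e+00]), 'position': array([ 0.215, -0.586,  0.213]), 'ee_rot': array([-0.001,  0.985,  0.175, -0.   ]), 'contact_force': array([-0.713, -0.22 , -0.534]), 'torque': array([0.005, 0.001, 0.016]), 'opening': np.float64(0.998)}
scene [[483.3, 0.0, 324.0], [0.0, 483.3, 198.1], [0.0, 0.0, 1.0]] -0.1257274942524805 [-0.512 -0.594  0.884] [[0.45, -0.9, 0.02], [-0.46, -0.25, -0.86], [0.77, 0.37, -0.52]]
top [[518.8, 0.0, 319.3], [0.0, 518.8, 201.1], [0.0, 0.0, 1.0]] -0.04347905448908823 [ 0.498 -0.057  1.324] [[0.01, -1.0, -0.01], [-1.0, -0.01, -0.08], [0.08, 0.01, -1.0]]
```

View pics/scene0.png

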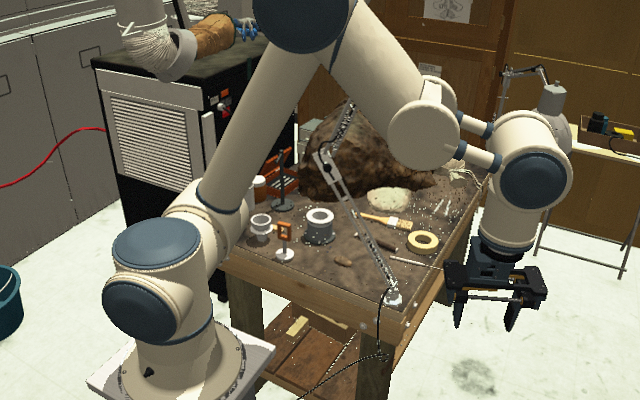

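View pics/top0.png

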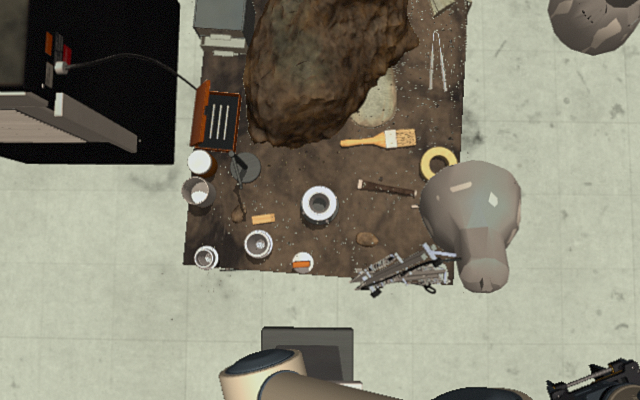

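The scene view shows the stand at about (320,222), with the tamper, cones and hook to its left. A desk lamp is at the right front, near the arm's path. The top view shows the hopper at (319,204), the large cone at (258,244), the small cone at (206,257), the tamper at (303,262) and the hook at (243,167). Next I'll enlarge both.

```bash
python3 - <<'E'
from h import *
import pickle
t=pickle.load(open("top.pkl","rb")); s=pickle.load(open("scene.pkl","rb"))
a=cv2.resize(t["color"][140:280,180:380],None,fx=4,fy=4,interpolation=cv2.INTER_CUBIC); cv2.imwrite("pics/topc.png",a)
b=cv2.resize(s["color"][140:280,230:430],None,fx=4,fy=4,interpolation=cv2.INTER_CUBIC); cv2.imwrite("pics/scc.png",b)
for n,u,v,z in [("hopper",319,204,.079),("large",258,244,.074),("small",206,257,.072),("tamper",303,262,.122)]: print(n,onz(t,u,v,z).round(4))
E
```

```text
hopper [ 0.5928 -0.0473  0.079 ]
large [0.4954 0.0986 0.074 ]
small [0.4628 0.224  0.072 ]
tamper [ 0.4551 -0.012   0.122 ]
```

View pics/topc.png

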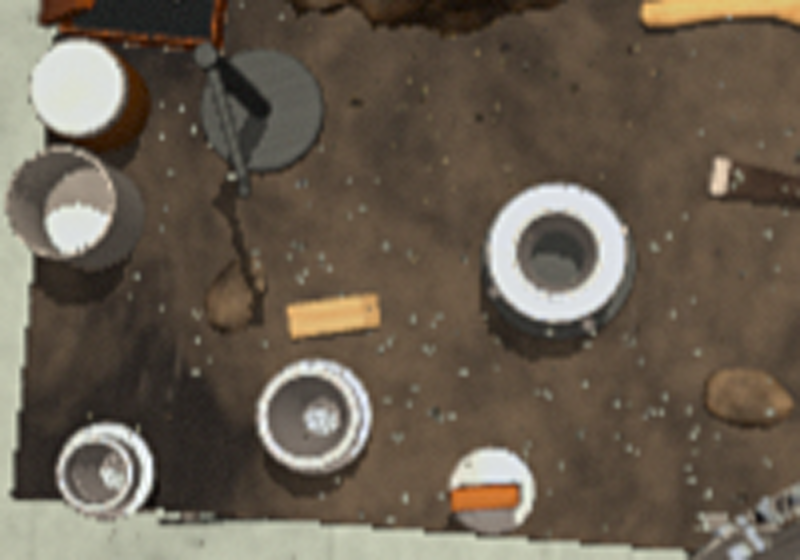

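View pics/scc.png

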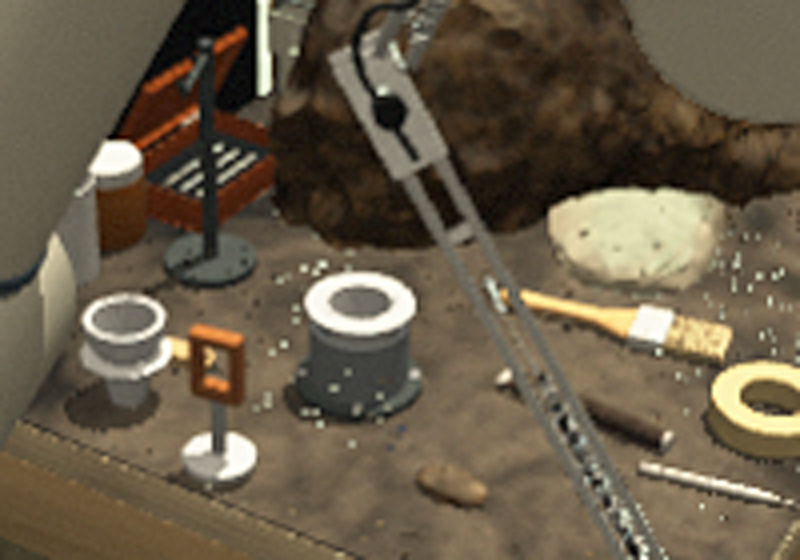

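The crops show these positions (crop px/4 + offset):
- **Top crop:** large rim centred near (314,413), small near (100,473), hopper (558,253). The tamper handle runs (451–521, 497), along world y. The hook post top is near (205,55) and the pin tip near (245,190).
- **Scene crop:** the tamper handle and hopper are clear, and the lamp arm crosses in front.

Next come refined positions and the lamp's geometry.

```bash
python3 - <<'E'
from h import *
import pickle
t=pickle.load(open("top.pkl","rb")); s=pickle.load(open("scene.pkl","rb"))
c=lambda x,y:(180+x/4-.4,140+y/4-.4); d=lambda x,y:(230+x/4-.4,140+y/4-.4)
g=cv2.cvtColor(t["color"],cv2.COLOR_BGR2GRAY)
m=(g>120).astype(np.uint8)
hsv=cv2.cvtColor(t["color"],cv2.COLOR_BGR2HSV)
cn,_=cv2.findContours(m[:,195:],cv2.RETR_EXTERNAL,cv2.CHAIN_APPROX_NONE)
for k in cn:
    (x,y),r=cv2.minEnclosingCircle(k); x+=195
    if 7<r<25 and 140<y<280 and x<380: print("blob",round(x,1),round(y,1),round(r,1),onz(t,x,y,.079).round(4),onz(t,x,y,.044).round(4))
for n,p,z in [("large",c(312,412),.074),("largefl",c(315,417),.044),("small",c(100,473),.072),("hopper",c(558,253),.079),("tam",c(485.5,497),.122),("tamL",c(452,499),.122),("tamR",c(520,495),.122),("base",c(262,110),.008),("posttop",c(205,55),.212),("tip",c(245,190),.216),("disc",c(491,489),.016)]: print(n,onz(t,*p,z).round(4))
for n,p,z in [("S hop",d(360,301),.079),("S base hook",d(210,258),.008),("S posttop",d(206,43),.212),("lampbase",(393,298),.0),("lampshade@.5",(555,105),.5)]: print(n,onz(s,*p,z).round(4))
print([ (z,onz(t,471,200,z).round(3),onz(t,362,285,z).round(3),onz(t,450,255,z).round(3)) for z in (0,.3,.5,.7)])
def tri(a,b):
    c1,d1=ray(t,*a); c2,d2=ray(s,*b); x=np.linalg.lstsq(np.c_[d1,-d2],c2-c1,rcond=None)[0]
    p,q=c1+d1*x[0],c2+d2*x[1]; return ((p+q)/2).round(3),np.linalg.norm(p-q).round(3)
for b in[(326,165),(350,105),(322,155)]:
  for a in[(362,285),(450,255),(440,250)]: print(b,a,tri(a,b))
print("shade",tri((471,190),(553,110)))
b=cv2.resize(t["color"][150:310,350:530],None,fx=4,fy=4); cv2.imwrite("pics/lamp.png",b)
E
```

```text
blob 302.4 262.3 10.9 [ 0.4528 -0.009   0.079 ] [ 0.4516 -0.0076  0.044 ]
blob 258.0 243.1 14.4 [0.4975 0.098  0.079 ] [0.4974 0.1024 0.044 ]
blob 263.0 218.0 11.7 [0.5579 0.0871 0.079 ] [0.5595 0.0912 0.044 ]
blob 319.2 203.4 18.3 [ 0.5943 -0.0478  0.079 ] [ 0.597  -0.0475  0.044 ]
blob 198.0 190.5 12.9 [0.623  0.2461 0.079 ] [0.6265 0.2547 0.044 ]
blob 199.0 161.3 12.0 [0.6943 0.2458 0.079 ] [0.6998 0.2543 0.044 ]
large [0.4987 0.0997 0.074 ]
largefl [0.4957 0.1015 0.044 ]
small [0.4607 0.2273 0.072 ]
hopper [ 0.5956 -0.0475  0.079 ]
tam [ 0.4508 -0.0074  0.122 ]
tamL [0.4495 0.0119 0.122 ]
tamR [ 0.4522 -0.0273  0.122 ]
base [0.6914 0.1437 0.008 ]
posttop [0.6914 0.1443 0.212 ]
tip [0.6174 0.1202 0.216 ]
disc [ 0.4517 -0.0064  0.016 ]
S hop [ 0.5928 -0.0504  0.079 ]
S base hook [0.6888 0.1407 0.008 ]
S posttop [0.6878 0.1388 0.212 ]
lampbase [ 0.4332 -0.352   0.    ]
lampshade@.5 [ 0.7282 -0.6216  0.5   ]
[(0, array([ 0.613, -0.437,  0.   ]), array([ 0.394, -0.157,  0.   ]), array([ 0.472, -0.381,  0.   ])), (0.3, array([ 0.587, -0.351,  0.3  ]), array([ 0.418, -0.135,  0.3  ]), a
[... 278 characters left out ...]
425, -0.138,  0.347]), np.float64(0.016))
(326, 165) (450, 255) (array([ 0.441, -0.222,  0.377]), np.float64(0.152))
(326, 165) (440, 250) (array([ 0.452, -0.211,  0.367]), np.float64(0.141))
(350, 105) (362, 285) (array([ 0.448, -0.153,  0.496]), np.float64(0.072))
(350, 105) (450, 255) (array([ 0.466, -0.223,  0.51 ]), np.float64(0.073))
(350, 105) (440, 250) (array([ 0.476, -0.214,  0.503]), np.float64(0.062))
(322, 155) (362, 285) (array([ 0.425, -0.132,  0.373]), np.float64(0.007))
(322, 155) (450, 255) (array([ 0.44 , -0.214,  0.402]), np.float64(0.156))
(322, 155) (440, 250) (array([ 0.451, -0.203,  0.393]), np.float64(0.146))
shade (array([ 0.604, -0.465,  0.478]), np.float64(0.318))
```

View pics/lamp.png

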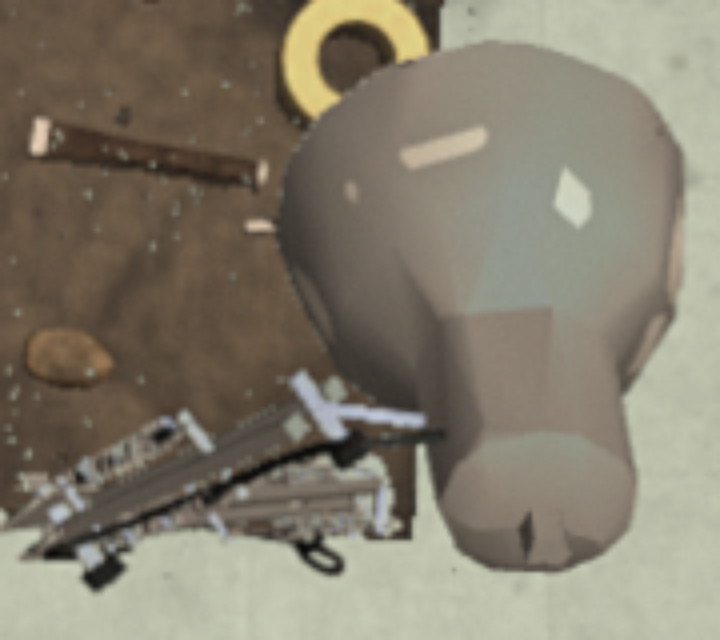

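The lamp elbow is at about (0.425,-0.135,0.36) and its base at (0.43,-0.35). The crop shows the lampshade overhanging the right front. I'll retract to r≈0.34 with the jaws turned tangential, then swing past it.

Emit:
{"api": "servo_tool", "payload": {"plan": [0,0,0.18,0,-30,-15,-1,0,0,0.36,0,-70,-35,-1,0,0,0.54,0,-110,-55,-1,0,0,0.72,0,-150,-75,-1,0,0,0.9,0,-190,-95,-1,0,0,1.08,0,-225,-115,-1,0,0,1.26,0,-260,-130,-1,0,0,1.44,0,-285,-140,-1]}}

```text
time: 1.1
position: [0.1167, -0.3176, 0.3542]
ee_rot: [-0.0, 0.854, -0.52, -0.0]
contact_force: [-0.0, 0.1, 0.3]
opening: 1.001
```

```bash
cat >> h.py <<'E'
from scipy.spatial.transform import Rotation as Rn
def pose():
    o=get_obs(); p=np.array(o["position"]); w=np.array(o["ee_rot"]); R=Rn.from_quat([w[1],w[2],w[3],w[0]]).as_matrix()
    return o,p,R
def down(a):
    a=np.radians(a); return np.array([[-np.sin(a),np.cos(a),0],[np.cos(a),np.sin(a),0],[0,0,-1.]])  .T.T if False else np.c_[[-np.sin(a),np.cos(a),0],[np.cos(a),np.sin(a),0],[0,0,-1.]]
def rows(wps,hand):
    "wps: x,y,z,azimuth(deg) of tool y -> rows to type in"
    o,p,R=pose()
    print("now",round(float(o["time"]),2),p.round(4),"az",round(float(np.degrees(np.arctan2(R[1,1],R[0,1]))),1),"F",np.round(o["contact_force"],1),"open",round(float(o["opening"]),3),"q",np.round(o["joint_pos"],2))
    for x,y,z,a in wps:
        w=Rn.from_matrix(R.T@down(a)).as_rotvec(); s=R.T@(np.array([x,y,z])-p)*1000
        print(",".join(f"{v:.3g}" for v in w.round(3)+0.)+","+",".join(f"{v:.4g}" for v in s.round(1)+0.)+f",{hand}")
E
sed -i 's/return np.array(\[\[-np.sin.*if False else /return /' h.py
python3 - <<'E'
from h import *
o,p,R=pose(); r=np.hypot(p[0],p[1]); f=np.degrees(np.arctan2(p[1],p[0])); a0=np.degrees(np.arctan2(R[1,1],R[0,1]))
print(r,f)
rows([(.335*np.cos(np.radians(q)),.335*np.sin(np.radians(q)),.354,(a0+q-f)) for q in np.linspace(f,8,9)[1:]],-1)
E
```

```text
0.33837130572878593 -69.8239841876485
now 1.1 [ 0.1167 -0.3176  0.3542] az -152.7 F [-0.   0.1  0.3] open 1.001 q [-1.4  -0.07  1.71 -0.    1.5   1.27]
0,0.001,-0.17,-1.1,-57.2,0.2,-1
0,0.001,-0.34,-8.5,-113.5,0.2,-1
0,0.001,-0.509,-25.3,-167.8,0.3,-1
0,0.001,-0.679,-51,-218.4,0.3,-1
0,0.001,-0.849,-84.9,-264,0.3,-1
0,0.001,-1.02,-126,-303.2,0.3,-1
0,0.001,-1.19,-173.1,-334.9,0.4,-1
-0.001,0.001,-1.36,-225,-358.2,0.4,-1
```

Emit:
{"api": "servo_tool", "payload": {"plan": [0,0,-0.17,-1,-57,0,-1,0,0,-0.34,-9,-113,0,-1,0,0,-0.51,-25,-168,0,-1,0,0,-0.68,-51,-218,0,-1,0,0,-0.85,-85,-264,0,-1,0,0,-1.02,-126,-303,0,-1,0,0,-1.19,-173,-335,0,-1,0,0,-1.36,-225,-358,0,-1]}}

```text
time: 2.1
position: [0.3326, 0.0378, 0.3543]
ee_rot: [-0.0, 0.993, 0.12, -0.0]
contact_force: [1.3, -0.1, -0.2]
opening: 1.003
```

```bash
python3 - <<'E'
from h import *
# view pose behind the cone so wrist cam sees it
rows([(.38,.09,.33,-90),(.44,.095,.28,-90),(.47,.1,.24,-90),(.48,.1,.22,-90)],-1)
im=get_image("wrist"); K,R,t,k=cam(im); print((-R.T@t).round(3),R[2].round(2))
E
```

```text
now 2.1 [0.3326 0.0378 0.3543] az -76.2 F [ 1.3 -0.1 -0.2] open 1.003 q [-0.07 -0.08  1.72  0.    1.5   1.26]
-0.001,0,0.24,58.4,-39.4,24.3,-1
-0.001,0,0.24,117.9,-30,74.3,-1
-0.001,0,0.24,148.2,-27.7,114.3,-1
-0.001,0,0.24,158,-25.3,134.3,-1
[0.4   0.052 0.526] [-0.24 -0.06 -0.97]
```

Emit:
{"api": "servo_tool", "payload": {"plan": [0,0,0.12,58,-39,24,-1,0,0,0.24,110,-30,60,-1,0,0,0.24,145,-28,90,-1,0,0,0.24,145,-28,100,-1,0,0,0.24,145,-28,100,-1]}}

```text
time: 2.78
position: [0.4635, 0.1073, 0.2537]
ee_rot: [-0.002, 1.0, 0.007, -0.002]
contact_force: [-0.2, -0.4, 1.3]
opening: 1.001
```

```bash
python3 - <<'E'
from h import *
rows([],-1)
im=get_image("wrist"); cv2.imwrite("pics/w1.png",im["color"])
P=[(.499+.031*np.cos(a),.0997+.031*np.sin(a),.074) for a in np.linspace(0,6.28,9)]
print(proj(im,P).round().tolist(), proj(im,[(.4607,.2273,.072),(.4987,.0997,.074)]).round())
E
```

```text
now 2.77 [0.4635 0.1073 0.2537] az -89.2 F [-0.2 -0.4  1.3] open 1.001 q [0.1  0.24 1.64 0.   1.26 1.65]
[[325.0, 124.0], [305.0, 132.0], [297.0, 151.0], [305.0, 170.0], [324.0, 179.0], [343.0, 171.0], [352.0, 152.0], [344.0, 132.0], [325.0, 124.0]] [[215. 183.]
 [324. 152.]]
```

View pics/w1.png

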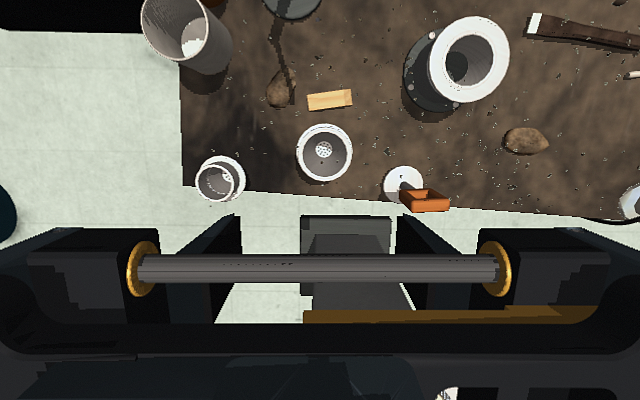

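The wrist view shows the large mouth at (324,150), the small one at (216,183), the hopper mouth at (468,55) and the tamper handle top at about (427,205). The large cone prediction matches. I'll fit the mouths.

```bash
cat >> h.py <<'E'
def holes(im,x0=150,x1=560,y0=0,y1=215,th=150):
    g=cv2.cvtColor(im["color"],cv2.COLOR_BGR2GRAY)[y0:y1,x0:x1]
    cn,h=cv2.findContours((g>th).astype(np.uint8),cv2.RETR_CCOMP,cv2.CHAIN_APPROX_NONE)
    out=[]
    for c,hh in zip(cn,h[0]):
        if len(c)>25 and cv2.contourArea(c)>150:
            c=cv2.convexHull(c); e=cv2.fitEllipse(c); out.append((("hole" if hh[3]>=0 else "outer"),e[0][0]+x0,e[0][1]+y0,e[1][0],e[1][1],))
    return out
E
python3 - <<'E'
from h import *
im=get_image("wrist")
for th in(130,170):
  for k,u,v,a,b in holes(im,th=th):
    p=onz(im,u,v,.074); q=onz(im,u+(a+b)/4,v,.074); print(th,k,round(u,1),round(v,1),round(a,1),round(b,1),p.round(4),"dia@.074",round(2*np.linalg.norm(p-q),4))
hs=cv2.cvtColor(im["color"],cv2.COLOR_BGR2HSV); m=cv2.inRange(hs,(5,120,120),(18,255,255)); m[:,:380]=0;m[:,470:]=0;m[215:]=0
ys,xs=np.nonzero(m); print(xs.min(),xs.max(),ys.min(),ys.max()); 
top=cv2.inRange(hs,(5,120,190),(18,255,255))&m; print(cv2.minAreaRect(np.argwhere(m)[:,::-1].astype(np.float32)),cv2.minAreaRect(np.argwhere(top)[:,::-1].astype(np.float32)))
cv2.imwrite("pics/w1c.png",cv2.resize(im["color"][140:220,360:480],None,fx=6,fy=6))
E
```

```text
130 outer 402.7 184.3 36.4 40.2 [0.463  0.0072 0.074 ] dia@.074 0.0447
130 outer 323.2 149.7 15.9 16.6 [0.5017 0.101  0.074 ] dia@.074 0.0185
130 outer 324.1 152.1 55.9 57.8 [0.499 0.1   0.074] dia@.074 0.0648
130 hole 324.2 154.4 45.4 46.1 [0.4964 0.0997 0.074 ] dia@.074 0.0523
130 outer 330.2 100.1 21.9 53.6 [0.5556 0.0944 0.074 ] dia@.074 0.0413
130 outer 468.5 59.7 77.1 88.7 [ 0.5983 -0.0508  0.074 ] dia@.074 0.0872
130 hole 468.2 60.5 47.0 53.8 [ 0.5975 -0.0506  0.074 ] dia@.074 0.0531
130 outer 533.1 23.5 9.7 32.0 [ 0.6333 -0.112   0.074 ] dia@.074 0.0213
130 outer 504.3 498.1 404.8 1176.1 [-0.032  -0.1913  0.074 ] dia@.074 1.1723
130 hole 214.3 183.3 32.1 35.3 [0.4606 0.2278 0.074 ] dia@.074 0.0395
130 hole 220.7 179.6 37.2 39.5 [0.4651 0.2201 0.074 ] dia@.074 0.0448
170 outer 402.8 181.6 30.4 39.7 [0.4663 0.0073 0.074 ] dia@.074 0.0408
170 outer 324.2 152.2 55.2 57.4 [0.4989 0.0998 0.074 ] dia@.074 0.0642
170 hole 324.4 154.3 46.0 46.6 [0.4965 0.0995 0.074 ] dia@.074 0.0529
170 outer 328.6 100.2 18.9 58.7 [0.5554 0.0961 0.074 ] dia@.074 0.0425
170 outer 468.3 59.6 76.4 88.4 [ 0.5983 -0.0507  0.074 ] dia@.074 0.0866
170 hole 468.2 60.5 47.4 54.8 [ 0.5975 -0.0507  0.074 ] dia@.074 0.0538
170 outer 533.5 22.9 9.3 32.2 [ 0.6338 -0.1124  0.074 ] dia@.074 0.0211
170 outer 497.5 488.8 401.5 1153.2 [-0.013  -0.1779  0.074 ] dia@.074 1.145
170 hole 214.3 183.3 32.8 35.8 [0.4607 0.2278 0.074 ] dia@.074 0.0402
170 hole 221.5 181.1 36.9 42.7 [0.4634 0.2192 0.074 ] dia@.074 0.0465
408 448 190 212
((428.23193359375, 200.638427734375), (21.872678756713867, 39.550594329833984), 87.1375961303711) ((428.5, 201.5), (19.0, 39.0), 90.0)
```

Emit:
{"api": "servo_tool", "payload": {"plan": [0,0,0,33.5,8,50,-1,0,0,0,33.5,8,100,-1,0,0,0,33.5,8,150,-1,0,0,0,33.5,8,185,-1,0,0,0,33.5,8,203.5,-1,0,0,0,33.5,8,203.5,-1]}}

```text
time: 3.62
position: [0.4973, 0.1002, 0.0521]
ee_rot: [-0.002, 1.0, 0.007, -0.0]
contact_force: [-0.2, 0.2, 0.6]
opening: 1.0
```

Emit:
{"api": "servo_tool", "payload": {"plan": [0,0,0,0,0,0,1,0,0,0,0,0,0,1,0,0,0,0,0,0,1,0,0,0,0,0,0,1]}}

```text
time: 4.12
position: [0.4979, 0.1004, 0.0527]
ee_rot: [-0.002, 1.0, 0.007, 0.001]
contact_force: [0.2, 0.6, 8.7]
opening: 0.676
```

Emit:
{"api": "servo_tool", "payload": {"plan": [0,0,0,0,0,-40,1,0,0,0,0,0,-90,1,0,0,0,0,0,-125,1,0,0,0,35,50,-125,1,0,0,0,70,100,-125,1,0,0,0,95,145,-125,1,0,0,0,97,150,-125,1,0,0,0,97,150,-125,1]}}

```text
time: 5.12
position: [0.5963, -0.0488, 0.177]
ee_rot: [-0.002, 1.0, 0.007, 0.0]
contact_force: [-1.2, -0.5, -1.4]
opening: 0.678
```

```bash
python3 - <<'E'
from h import *
rows([],1)
im=get_image("wrist"); t=get_image("top"); cv2.imwrite("pics/w2.png",np.hstack([im["color"][0:300,140:500], cv2.resize(t["color"][150:300,180:380],(400,300))]))
for k in holes(im): print(k)
for c in [(.596,-.0485,.079)]:
  print(proj(im,[(c[0]+.042*np.cos(a),c[1]+.042*np.sin(a),c[2]) for a in np.linspace(0,6.28,9)]).round().tolist())
E
```

```text
now 5.12 [ 0.5963 -0.0488  0.177 ] az -89.2 F [-1.2 -0.5 -1.4] open 0.678 q [-0.18  0.49  1.46  0.    1.19  1.37]
('outer', 318.6892852783203, 229.59344482421875, 51.536685943603516, 86.71720886230469)
('outer', 194.46599960327148, 211.76239013671875, 27.1861629486084, 52.96257781982422)
('outer', 541.9745483398438, 186.83262634277344, 7.035401821136475, 47.52729797363281)
('outer', 318.64410400390625, 202.81480407714844, 96.64115905761719, 103.42059326171875)
('hole', 317.420654296875, 191.844970703125, 38.989131927490234, 49.096073150634766)
('outer', 413.5687255859375, 136.52728271484375, 13.791153907775879, 23.655025482177734)
('outer', 486.53509521484375, 20.837814331054688, 42.14165496826172, 232.8379669189453)
[[317.0, 154.0], [283.0, 167.0], [270.0, 200.0], [284.0, 231.0], [316.0, 244.0], [348.0, 232.0], [363.0, 201.0], [350.0, 169.0], [317.0, 154.0]]
```

View pics/w2.png

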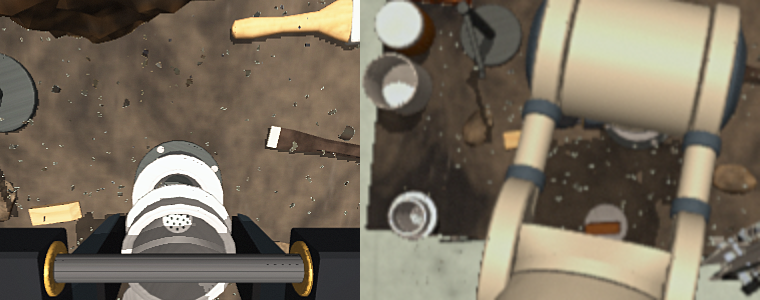

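The held cone sits over the hopper. The visible far arc of the hopper, at about (317,155) full px with sides 273–361, matches the prediction. Lowering it now.

Emit:
{"api": "servo_tool", "payload": {"plan": [0,0,0,0,0,30,1,0,0,0,0,0,55,1,0,0,0,0,0,70,1,0,0,0,0,0,78,1,0,0,0,0,0,81,1,0,0,0,0,0,82,1]}}

```text
time: 5.98
position: [0.5964, -0.0474, 0.0957]
ee_rot: [-0.002, 1.0, 0.007, 0.001]
contact_force: [0.3, -0.0, -1.6]
opening: 0.682
```

```bash
python3 - <<'E'
from h import *
rows([],1); print(get_obs()["torque"])
E
```

```text
now 5.97 [ 0.5964 -0.0474  0.0957] az -89.2 F [ 0.3 -0.  -1.6] open 0.682 q [-0.18  0.59  1.54  0.    1.01  1.37]
[ 0.04008512  0.0029997  -0.01857354]
```

Emit:
{"api": "servo_tool", "payload": {"plan": [0,0,0,0,1,2,1,0,0,0,0,1,3,1,0,0,0,0,1,3.5,1]}}

```text
time: 6.35
position: [0.5965, -0.0485, 0.0923]
ee_rot: [-0.002, 1.0, 0.007, 0.001]
contact_force: [0.3, 0.3, -1.5]
opening: 0.681
```

Emit:
{"api": "servo_tool", "payload": {"plan": [0,0,0,0,0,1,1,0,0,0,0,0,2,1]}}

```text
time: 6.6
position: [0.5965, -0.0484, 0.0903]
ee_rot: [-0.002, 1.0, 0.007, 0.001]
contact_force: [-0.3, 1.1, 6.2]
opening: 0.68
```

Emit:
{"api": "servo_tool", "payload": {"plan": [0,0,0,0,0,0.5,-1,0,0,0,0,0,0.5,-1,0,0,0,0,0,0,-1,0,0,0,0,0,0,-1,0,0,0,0,0,-40,-1,0,0,0,0,0,-90,-1,0,0,0,-60,0,-130,-1,0,0,0,-80,0,-150,-1]}}

```text
time: 7.6
position: [0.5147, -0.0501, 0.2416]
ee_rot: [-0.002, 1.0, 0.007, 0.001]
contact_force: [0.6, 0.9, 0.2]
opening: 1.001
```

```bash
python3 - <<'E'
from h import *
rows([(.46,.2,.25,-90)],-1)
im=get_image("wrist"); cv2.imwrite("pics/w3.png",im["color"][0:240,100:560])
for th in (130,170):
  for k,u,v,a,b in holes(im,th=th):
    if a>18: print(k,round(u,1),round(v,1),round(a,1),round(b,1),onz(im,u,v,.113).round(4))
e=lambda r,z:proj(im,[(.5965+r*np.cos(a),-.0484+r*np.sin(a),z) for a in np.linspace(0,6.28,5)[:4]]).round().tolist()
print(e(.0255,.113),e(.031,.113),e(.042,.079))
E
```

```text
now 7.6 [ 0.5147 -0.0501  0.2416] az -89.2 F [0.6 0.9 0.2] open 1.001 q [-0.22  0.31  1.57  0.    1.26  1.34]
-0.004,-0.002,0.015,-51,-250.9,-7.6,-1
outer 286.7 212.9 18.3 35.5 [ 0.493  -0.0195  0.113 ]
outer 407.4 178.1 23.4 41.2 [ 0.5311 -0.1397  0.113 ]
outer 208.1 139.2 18.0 71.6 [0.5659 0.0554 0.113 ]
outer 317.5 108.3 79.5 82.3 [ 0.5961 -0.0494  0.113 ]
hole 317.8 108.6 54.4 56.0 [ 0.5958 -0.0498  0.113 ]
outer 559.2 28.4 28.7 58.5 [ 0.6663 -0.2608  0.113 ]
outer 287.0 213.3 18.7 35.1 [ 0.4926 -0.0198  0.113 ]
outer 208.5 138.8 18.9 56.8 [0.5662 0.055  0.113 ]
outer 318.0 112.5 19.0 19.3 [ 0.5923 -0.05    0.113 ]
outer 317.5 108.4 79.2 81.9 [ 0.596  -0.0495  0.113 ]
hole 317.8 109.2 54.7 57.5 [ 0.5953 -0.0498  0.113 ]
outer 558.8 28.1 27.7 57.8 [ 0.6665 -0.2605  0.113 ]
[[317.0, 79.0], [289.0, 107.0], [316.0, 136.0], [344.0, 108.0]] [[317.0, 72.0], [283.0, 107.0], [316.0, 141.0], [349.0, 108.0]] [[317.0, 66.0], [277.0, 109.0], [316.0, 150.0], [357.0, 110.0]]
```

View pics/w3.png

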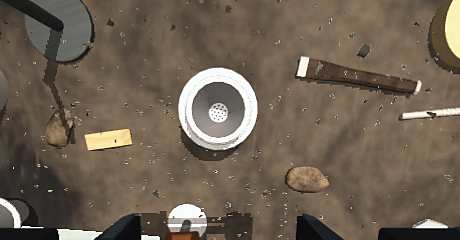

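The large cone is seated concentrically: hole centre (317.8,108.6), bottom perforation centred. Now the small cone.

Emit:
{"api": "servo_tool", "payload": {"plan": [0,0,0,-10,-55,0,-1,0,0,0,-22,-115,0,-1,0,0,0,-33,-175,0,-1,0,0,0,-45,-235,5,-1,0,0,0,-50,-273,10,-1,0,0,0,-50,-279,40,-1,0,0,0,-50,-279,60,-1,0,0,0,-50,-279,60,-1]}}

```text
time: 8.65
position: [0.4584, 0.2281, 0.1839]
ee_rot: [-0.001, 1.0, 0.008, 0.001]
contact_force: [0.4, -0.0, -0.2]
opening: 0.997
```

```bash
python3 - <<'E'
from h import *
rows([(.4607,.2278,.05,-90)],-1)
im=get_image("wrist"); cv2.imwrite("pics/w4.png",im["color"][0:300,160:480])
for th in (130,170):
  for k,u,v,a,b in holes(im,th=th,y1=260):
    if a>18: print(k,round(u,1),round(v,1),round(a,1),round(b,1),onz(im,u,v,.072).round(4))
E
```

```text
now 8.65 [0.4584 0.2281 0.1839] az -89.1 F [ 0.4 -0.  -0.2] open 0.997 q [0.34 0.37 1.66 0.   1.11 1.9 ]
-0.002,-0.001,0.015,2.1,0.7,133.9,-1
outer 525.8 190.1 33.9 50.4 [0.468 0.031 0.072]
outer 444.0 93.0 24.4 70.1 [0.5535 0.118  0.072 ]
outer 330.0 135.6 278.5 563.6 [0.5155 0.2168 0.072 ]
hole 316.7 194.5 41.1 42.3 [0.4604 0.228  0.072 ]
hole 316.6 182.8 32.8 40.7 [0.4717 0.2283 0.072 ]
outer 526.4 190.1 34.2 48.0 [0.468  0.0304 0.072 ]
outer 443.9 92.4 24.6 66.1 [0.5541 0.1182 0.072 ]
outer 330.1 135.6 278.4 563.9 [0.5155 0.2167 0.072 ]
hole 316.8 194.5 41.7 42.8 [0.4605 0.228  0.072 ]
hole 317.4 183.1 33.8 42.6 [0.4714 0.2275 0.072 ]
hole 200.8 48.4 40.0 63.6 [0.586  0.3282 0.072 ]
```

Emit:
{"api": "servo_tool", "payload": {"plan": [0,0,0,2.5,0.5,50,-1,0,0,0,2.5,0.5,100,-1,0,0,0,2.5,0.5,125,-1,0,0,0,2.5,0.5,132.5,-1,0,0,0,2.5,0.5,133.5,-1,0,0,0,2.5,0.5,133.5,-1]}}

```text
time: 9.45
position: [0.4628, 0.2284, 0.0526]
ee_rot: [-0.002, 1.0, 0.007, 0.002]
contact_force: [0.3, -0.4, 0.6]
opening: 0.998
```

Emit:
{"api": "servo_tool", "payload": {"plan": [0,0,0,0,0,0,1,0,0,0,0,0,0,1,0,0,0,0,0,0,1,0,0,0,0,0,0,1,0,0,0,0,0,0,1]}}

```text
time: 10.07
position: [0.4628, 0.2284, 0.0526]
ee_rot: [-0.002, 1.0, 0.007, 0.002]
contact_force: [0.2, -0.2, -0.1]
opening: 0.492
```

Emit:
{"api": "servo_tool", "payload": {"plan": [0,0,0,0,0,-50,1,0,0,0,0,0,-100,1,0,0,0,15,50,-150,1,0,0,0,40,105,-150,1,0,0,0,70,160,-150,1,0,0,0,100,215,-150,1,0,0,0,125,262,-150,1,0,0,0,131,279,-150,1]}}

```text
time: 11.08
position: [0.5983, -0.0522, 0.2018]
ee_rot: [-0.002, 1.0, 0.006, 0.002]
contact_force: [0.3, 0.4, -0.9]
opening: 0.49
```

Emit:
{"api": "servo_tool", "payload": {"plan": [0,0,0,0,0,0,1,0,0,0,0,0,0,1]}}

```text
time: 11.32
position: [0.5976, -0.0511, 0.2017]
ee_rot: [-0.002, 1.0, 0.006, 0.002]
contact_force: [0.1, 0.6, -1.3]
opening: 0.49
```

```bash
python3 - <<'E'
from h import *
rows([(.598,-.049,.132,-89.2)],1)
im=get_image("wrist"); cv2.imwrite("pics/w5.png",im["color"][0:300,140:500])
E
```

```text
now 11.32 [ 0.5976 -0.0511  0.2017] az -89.3 F [ 0.1  0.6 -1.3] open 0.49 q [-0.19  0.47  1.43  0.    1.24  1.37]
-0.003,-0.004,-0.001,0.2,-1.9,69.7,1
```

View pics/w5.png

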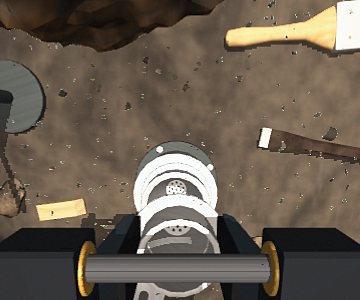

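The small cone is held upright above the large one: held-cone holes at (177,229), large-cone holes at (176,188), aligned in column. Lowering it.

Emit:
{"api": "servo_tool", "payload": {"plan": [0,0,0,0,-2,30,1,0,0,0,0,-2,50,1,0,0,0,0,-2,65,1,0,0,0,0,-2,71,1,0,0,0,0,-2,73,1,0,0,0,0,-2,73,1]}}

```text
time: 12.12
position: [0.5982, -0.0486, 0.1293]
ee_rot: [-0.002, 1.0, 0.007, 0.002]
contact_force: [0.5, -1.0, -0.9]
opening: 0.488
```

Emit:
{"api": "servo_tool", "payload": {"plan": [0,0,0,0,0,1,1,0,0,0,0,0,2,1,0,0,0,0,0,2.5,1]}}

```text
time: 12.5
position: [0.5982, -0.0486, 0.1268]
ee_rot: [-0.002, 1.0, 0.007, 0.002]
contact_force: [0.2, 0.5, -2.0]
opening: 0.488
```

Emit:
{"api": "servo_tool", "payload": {"plan": [0,0,0,0,0,1,1,0,0,0,0,0,2,1]}}

```text
time: 12.75
position: [0.5982, -0.0486, 0.1247]
ee_rot: [-0.002, 1.0, 0.007, 0.002]
contact_force: [-0.0, -0.1, -1.0]
opening: 0.491
```

Emit:
{"api": "servo_tool", "payload": {"plan": [0,0,0,0,0,0.7,1,0,0,0,0,0,1.2,1]}}

```text
time: 13.0
position: [0.5984, -0.0487, 0.1238]
ee_rot: [-0.002, 1.0, 0.007, 0.003]
contact_force: [-1.4, 0.7, 6.4]
opening: 0.491
```

Emit:
{"api": "servo_tool", "payload": {"plan": [0,0,0,0,0,0.3,-1,0,0,0,0,0,0,-1,0,0,0,0,0,0,-1,0,0,0,0,0,0,-1,0,0,0,0,0,-40,-1,0,0,0,0,0,-95,-1,0,0,0,-50,-10,-120,-1,0,0,0,-105,-25,-140,-1]}}

```text
time: 14.0
position: [0.4915, -0.0255, 0.2643]
ee_rot: [-0.001, 1.0, 0.006, 0.003]
contact_force: [-0.7, 0.1, 0.5]
opening: 1.002
```

Emit:
{"api": "servo_tool", "payload": {"plan": [0,0,0,-60,-15,-5,-1,0,0,0,-75,-20,-10,-1,0,0,0,-75,-20,-10,-1]}}

```text
time: 14.38
position: [0.4162, -0.0063, 0.2745]
ee_rot: [-0.001, 1.0, 0.007, 0.004]
contact_force: [0.7, -0.6, -0.1]
opening: 0.998
```

```bash
python3 - <<'E'
from h import *
rows([],-1)
im=get_image("wrist"); cv2.imwrite("pics/w6.png",cv2.resize(im["color"][0:230,180:480],None,fx=2.6,fy=2.6))
for th in (130,170):
  for k,u,v,a,b in holes(im,th=th,y1=230,x0=230,x1=460):
    if a>18: print(k,round(u,1),round(v,1),round(a,1),round(b,1),onz(im,u,v,.144).round(4),onz(im,u,v,.016).round(4))
hs=cv2.cvtColor(im["color"],cv2.COLOR_BGR2HSV); m=cv2.inRange(hs,(5,120,100),(18,255,255)); m[:,:250]=0;m[:,420:]=0;m[240:]=0
ys,xs=np.nonzero(m); print(xs.min(),xs.max(),ys.min(),ys.max(),cv2.minAreaRect(np.c_[xs,ys].astype(np.float32)))
E
```

```text
now 14.38 [ 0.4162 -0.0063  0.2745] az -89.3 F [ 0.7 -0.6 -0.1] open 0.998 q [-0.16  0.12  1.73  0.    1.28  1.39]
outer 343.1 200.1 102.4 262.5 [ 0.4093 -0.0332  0.144 ] [ 0.3778 -0.044   0.016 ]
outer 319.8 147.6 35.0 39.7 [ 0.4618 -0.0087  0.144 ] [ 0.4524 -0.0091  0.016 ]
outer 246.5 64.5 23.3 43.5 [0.5361 0.0596 0.144 ] [0.5582 0.0881 0.016 ]
outer 358.9 16.4 76.9 86.0 [ 0.5769 -0.0416  0.144 ] [ 0.6162 -0.0559  0.016 ]
hole 359.9 16.7 57.1 61.2 [ 0.5767 -0.0425  0.144 ] [ 0.6159 -0.0572  0.016 ]
outer 343.1 200.0 101.2 263.3 [ 0.4094 -0.0332  0.144 ] [ 0.378 -0.044  0.016]
outer 319.6 147.0 34.0 37.4 [ 0.4624 -0.0085  0.144 ] [ 0.4533 -0.0088  0.016 ]
outer 244.9 64.5 18.7 55.2 [0.5361 0.0612 0.144 ] [0.5581 0.0903 0.016 ]
outer 366.9 20.4 59.3 76.8 [ 0.5738 -0.0488  0.144 ] [ 0.6119 -0.0661  0.016 ]
outer 331.1 16.5 19.5 54.9 [ 0.5765 -0.017   0.144 ] [ 0.6157 -0.0209  0.016 ]
250 419 54 164 ((322.975830078125, 122.57868957519531), (171.76490783691406, 90.71682739257812), 19.207677841186523)
```

View pics/w6.png

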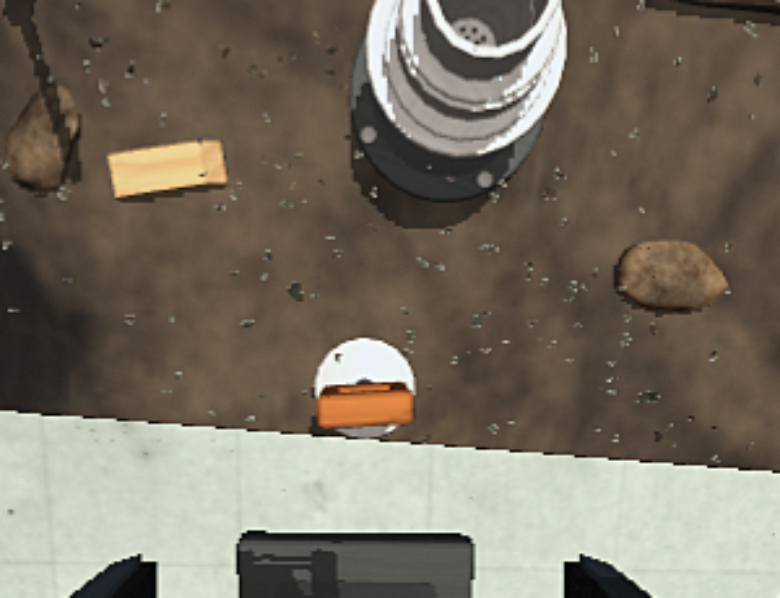

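The stack looks nested and straight, with the small mouth at top right. The handle's top face centre is at crop (366,411), which is full px (320.8,158), tilted about 5°.

```bash
python3 - <<'E'
from h import *
im=get_image("wrist")
q=lambda x,y:onz(im,180+x/2.6,y/2.6,.122)
c=[q(318,402),q(413,391),q(320,430),q(413,424)]
for a in c: print(a.round(4))
m=np.mean(c,0); d=(c[1]-c[0]+c[3]-c[2])[:2]; print(m,np.degrees(np.arctan2(d[1],d[0])),np.linalg.norm(d)/2)
rows([(m[0],m[1],.2,-86),(m[0],m[1],.088,-86)],-1)
E
```

```text
[0.4536 0.0092 0.122 ]
[ 0.4585 -0.0291  0.122 ]
[0.4422 0.0084 0.122 ]
[ 0.4452 -0.0295  0.122 ]
[ 0.44988535 -0.01024486  0.122     ] -84.04682201940615 0.0383028177432034
now 14.47 [ 0.4175 -0.0068  0.274 ] az -89.3 F [ 1.5  1.1 -0.2] open 1.003 q [-0.16  0.13  1.73  0.    1.28  1.39]
-0.002,-0.008,-0.057,31.8,4.1,74.2,-1
-0.002,-0.008,-0.057,30.9,4.4,186.2,-1
```

Emit:
{"api": "servo_tool", "payload": {"plan": [-0.002,-0.008,-0.07,32,3,50,-1,-0.002,-0.008,-0.07,32,3,100,-1,-0.002,-0.008,-0.07,32,3,150,-1,-0.002,-0.008,-0.07,32,3,180,-1,-0.002,-0.008,-0.07,31.5,3,188,-1,-0.002,-0.008,-0.07,31.5,3,188,-1]}}

```text
time: 15.22
position: [0.4511, -0.009, 0.0861]
ee_rot: [-0.0, 0.999, 0.041, -0.0]
contact_force: [0.2, 0.9, -0.6]
opening: 1.002
```

Emit:
{"api": "servo_tool", "payload": {"plan": [0,0,0,0,0,0,1,0,0,0,0,0,0,1,0,0,0,0,0,0,1,0,0,0,0,0,0,1,0,0,0,0,0,0,1,0,0,0,0,0,0,1]}}

```text
time: 15.98
position: [0.4511, -0.009, 0.0861]
ee_rot: [-0.0, 0.999, 0.041, -0.0]
contact_force: [-0.3, 0.1, 0.7]
opening: 0.439
```

```bash
python3 - <<'E'
from h import *
o,p,R=pose()
rows([(p[0],p[1],.27,-85.5),(.52,-.03,.27,-85.5),(.594,-.049,.27,-85.5)],1)
print(R.round(3))
E
```

```text
now 15.97 [ 0.4511 -0.009   0.0861] az -85.3 F [-0.3  0.1  0.7] open 0.439 q [-0.15  0.45  1.91  0.    0.79  1.34]
0,0.001,0.004,-0.1,-0.1,-183.9,1
0,0.001,0.004,66.9,26.5,-183.9,1
0,0.001,0.004,139,51.6,-184,1
[[ 0.997  0.083 -0.001]
 [ 0.083 -0.997  0.   ]
 [-0.001 -0.    -1.   ]]
```

Emit:
{"api": "servo_tool", "payload": {"plan": [0,0,0,0,0,-50,1,0,0,0,0,0,-100,1,0,0,0,0,0,-150,1,0,0,0,30,15,-190,1,0,0,0,55,30,-204,1,0,0,0,55,30,-204,1,0,0,0,55,30,-204,1]}}

```text
time: 16.85
position: [0.5075, -0.0342, 0.2892]
ee_rot: [-0.0, 0.999, 0.041, -0.001]
contact_force: [-1.2, 0.2, -2.6]
opening: 0.437
```

```bash
python3 - <<'E'
from h import *
rows([(.596,-.049,.25,-85.3)],1)
im=get_image("wrist"); cv2.imwrite("pics/w7.png",cv2.resize(im["color"][0:300,160:480],None,fx=2,fy=2))
for th in (130,170,200):
  for k,u,v,a,b in holes(im,th=th,y1=300,x0=230,x1=460):
    if a>18: print(th,k,round(u,1),round(v,1),round(a,1),round(b,1),onz(im,u,v,.143).round(4))
E
```

```text
now 16.85 [ 0.5075 -0.0342  0.2892] az -85.3 F [-1.2  0.2 -2.6] open 0.437 q [-0.18  0.26  1.51  0.    1.37  1.3 ]
-0.001,0.002,0.001,87.1,22.1,39,1
130 outer 348.8 305.4 19.5 64.0 [ 0.3706 -0.0833  0.143 ]
130 outer 247.9 215.8 32.2 63.6 [0.4709 0.0377 0.143 ]
130 outer 317.5 207.9 59.9 65.4 [ 0.4862 -0.0369  0.143 ]
130 outer 335.4 104.5 70.2 72.7 [ 0.5938 -0.0457  0.143 ]
130 hole 339.9 102.2 40.2 42.1 [ 0.5963 -0.05    0.143 ]
170 outer 348.6 300.9 19.1 52.4 [ 0.3766 -0.0825  0.143 ]
170 outer 247.9 215.8 32.2 63.6 [0.4709 0.0377 0.143 ]
170 outer 317.8 208.3 60.5 64.7 [ 0.4857 -0.0372  0.143 ]
170 outer 335.7 106.4 19.1 20.0 [ 0.592  -0.0462  0.143 ]
170 outer 335.4 104.5 69.9 72.2 [ 0.5938 -0.0457  0.143 ]
170 hole 340.0 102.4 40.4 43.0 [ 0.5961 -0.05    0.143 ]
200 outer 349.3 305.6 18.5 63.1 [ 0.3704 -0.0839  0.143 ]
200 outer 248.2 215.0 32.3 64.0 [0.4719 0.0374 0.143 ]
200 outer 317.8 208.2 60.2 64.5 [ 0.4858 -0.0372  0.143 ]
200 outer 335.7 104.4 69.0 71.8 [ 0.5939 -0.046   0.143 ]
200 hole 340.0 102.4 40.7 43.1 [ 0.5961 -0.05    0.143 ]
```

View pics/w7.png

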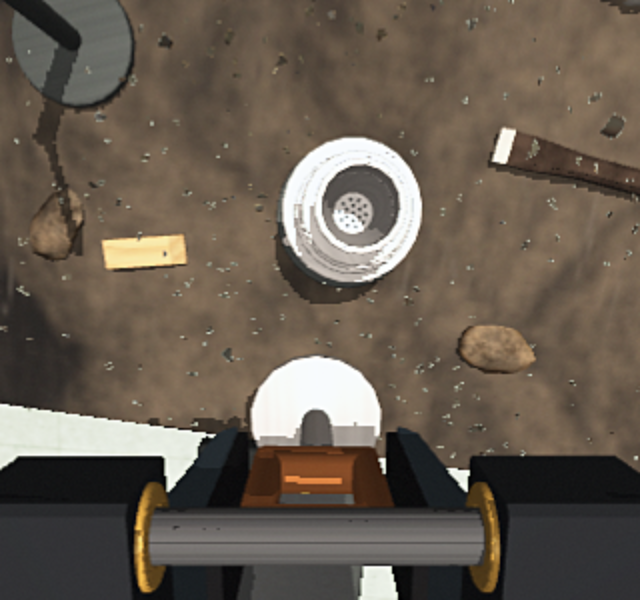

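The mouth is at (340,102), which gives world (.596,-.050). The tamper is upright, with its disc centred near (318,209). Checking the disc offset against the TCP.

```bash
python3 - <<'E'
from h import *
im=get_image("wrist"); o,p,R=pose()
for z in (.211,.217): print(onz(im,318,209,z).round(4), p.round(4))
rows([(.5962,-.0495,.25,-85.3),(.5962,-.0495,.225,-85.3)],1)
E
```

```text
[ 0.5044 -0.0359  0.211 ] [ 0.5074 -0.0341  0.2893]
[ 0.5062 -0.0357  0.217 ] [ 0.5074 -0.0341  0.2893]
now 16.95 [ 0.5074 -0.0341  0.2893] az -85.3 F [ 0.5  0.1 -1.6] open 0.436 q [-0.18  0.26  1.51  0.    1.37  1.3 ]
-0.001,0.002,0.001,87.3,22.8,39.1,1
-0.001,0.002,0.001,87.4,22.8,64.1,1
```

Emit:
{"api": "servo_tool", "payload": {"plan": [0,0,0,45,11,0,1,0,0,0,80,20,0,1,0,0,0,88,22,20,1,0,0,0,88,22,40,1,0,0,0,88,22,52,1,0,0,0,88,22,58,1,0,0,0,88,22,61,1,0,0,0,88,22,62,1]}}

```text
time: 17.95
position: [0.5969, -0.0487, 0.2274]
ee_rot: [-0.0, 0.999, 0.041, -0.001]
contact_force: [-0.4, -0.2, -1.8]
opening: 0.438
```

Emit:
{"api": "servo_tool", "payload": {"plan": [0,0,0,0,0,2,1,0,0,0,0,0,3,1,0,0,0,0,0,4,1]}}

```text
time: 18.32
position: [0.5969, -0.0487, 0.2235]
ee_rot: [-0.0, 0.999, 0.041, -0.001]
contact_force: [0.1, -0.4, -1.6]
opening: 0.436
```

Emit:
{"api": "servo_tool", "payload": {"plan": [0,0,0,0,0,2,1,0,0,0,0,0,4,1,0,0,0,0,0,6,1,0,0,0,0,0,8,1]}}

```text
time: 18.82
position: [0.597, -0.0487, 0.2156]
ee_rot: [-0.0, 0.999, 0.041, -0.001]
contact_force: [0.7, 0.5, 4.1]
opening: 0.434
```

Emit:
{"api": "servo_tool", "payload": {"plan": [0,0,0,0,0,2,1,0,0,0,0,0,4,1,0,0,0,0,0,6,1,0,0,0,0,0,7.5,1]}}

```text
time: 19.32
position: [0.5978, -0.0488, 0.2098]
ee_rot: [-0.0, 0.999, 0.041, 0.001]
contact_force: [-7.6, 1.8, 39.4]
opening: 0.436
```

Emit:
{"api": "servo_tool", "payload": {"plan": [0,0,0,0,0,1,1,0,0,0,0,0,2,1]}}

```text
time: 19.58
position: [0.5984, -0.0487, 0.2098]
ee_rot: [0.0, 0.999, 0.041, 0.002]
contact_force: [-9.4, 3.3, 38.2]
opening: 0.435
```

The hopper hit its hard stop at 39 N after about 11.5 mm of travel. Lifting off gently.

Emit:
{"api": "servo_tool", "payload": {"plan": [0,0,0,0,0,0,1,0,0,0,0,0,-5,1,0,0,0,0,0,-10,1,0,0,0,0,0,-18,1,0,0,0,0,0,-30,1,0,0,0,0,0,-60,1,0,0,0,0,0,-60,1]}}

```text
time: 20.45
position: [0.5994, -0.0489, 0.2725]
ee_rot: [0.001, 0.999, 0.041, 0.004]
contact_force: [-0.0, 0.5, -1.7]
opening: 0.435
```

```bash
python3 - <<'E'
from h import *
rows([(.58,.0,.27,-80),(.56,.05,.27,-74),(.55,.098,.27,-72)],1)
E
```

```text
now 20.45 [ 0.5994 -0.0489  0.2725] az -85.2 F [-0.   0.5 -1.7] open 0.435 q [-0.18  0.41  1.33  0.    1.4   1.31]
0.002,-0.008,-0.092,-15.3,-50.4,2.3,1
0.002,-0.008,-0.196,-31,-101.8,2.1,1
0.002,-0.008,-0.231,-37,-150.5,2,1
```

Emit:
{"api": "servo_tool", "payload": {"plan": [0.002,-0.008,-0.09,-15,-50,2,1,0.002,-0.008,-0.18,-31,-102,2,1,0.002,-0.008,-0.231,-37,-145,2,1,0.002,-0.008,-0.231,-37,-150,2,1,0.002,-0.008,-0.231,-37,-150,2,1]}}

```text
time: 21.08
position: [0.55, 0.0975, 0.2697]
ee_rot: [0.0, 0.988, 0.157, -0.0]
contact_force: [1.1, -0.5, -2.1]
opening: 0.434
```

```bash
python3 - <<'E'
from h import *
rows([],1)
im=get_image("wrist"); im2=get_image("scene")
w=cv2.resize(im["color"][0:260,200:500],None,fx=1.8,fy=1.8); s=cv2.resize(im2["color"][150:260,240:340],None,fx=2.6,fy=2.6)
c=np.zeros((max(w.shape[0],s.shape[0]),w.shape[1]+s.shape[1],3),np.uint8); c[:w.shape[0],:w.shape[1]]=w; c[:s.shape[0],w.shape[1]:]=s
cv2.imwrite("pics/w8.png",c); print(c.shape)
print(proj(im,[(.6914,.1440,.212),(.6174,.1202,.216)]).round())
for th in (130,170):
  for k,u,v,a,b in holes(im,th=th,y1=300,x0=150,x1=600):
    if a>18: print(th,k,round(u,1),round(v,1),round(a,1),round(b,1),onz(im,u,v,.13).round(4))
import pickle; pickle.dump(im,open("w8.pkl","wb"));pickle.dump(im2,open("s8.pkl","wb"))
E
```

```text
now 21.07 [0.55   0.0975 0.2697] az -72.0 F [ 1.1 -0.5 -2.1] open 0.434 q [ 0.07  0.35  1.43 -0.    1.36  1.33]
(468, 800, 3)
[[315.  -4.]
 [315. 118.]]
130 outer 348.1 296.0 19.7 32.2 [0.4432 0.025  0.13  ]
130 outer 318.1 209.0 59.4 64.6 [0.5305 0.0895 0.13  ]
130 outer 447.3 182.0 68.4 82.2 [ 0.5995 -0.0283  0.13  ]
130 hole 466.3 191.9 36.0 41.0 [ 0.5959 -0.0513  0.13  ]
130 hole 456.4 187.3 42.2 46.3 [ 0.5973 -0.0396  0.13  ]
130 hole 445.9 183.2 48.7 55.3 [ 0.5979 -0.0275  0.13  ]
130 outer 593.7 90.0 35.5 173.1 [ 0.7247 -0.1241  0.13  ]
130 outer 612.2 41.7 25.2 76.6 [ 0.7668 -0.1181  0.13  ]
130 outer 200.0 122.1 253.2 266.0 [0.5791 0.2274 0.13  ]
130 hole 205.3 73.4 51.3 69.8 [0.6244 0.2325 0.13  ]
170 outer 348.5 296.2 19.0 31.7 [0.4431 0.0246 0.13  ]
170 outer 317.5 205.7 51.3 63.4 [0.5338 0.0912 0.13  ]
170 outer 447.6 181.6 66.6 82.3 [ 0.6    -0.0284  0.13  ]
170 hole 466.2 191.9 36.8 41.0 [ 0.5959 -0.0512  0.13  ]
170 outer 592.6 89.8 34.6 168.6 [ 0.7245 -0.123   0.13  ]
170 outer 201.2 122.1 251.7 262.3 [0.5794 0.2264 0.13  ]
170 hole 201.8 74.3 58.2 65.6 [0.6227 0.2354 0.13  ]
```

View pics/w8.png

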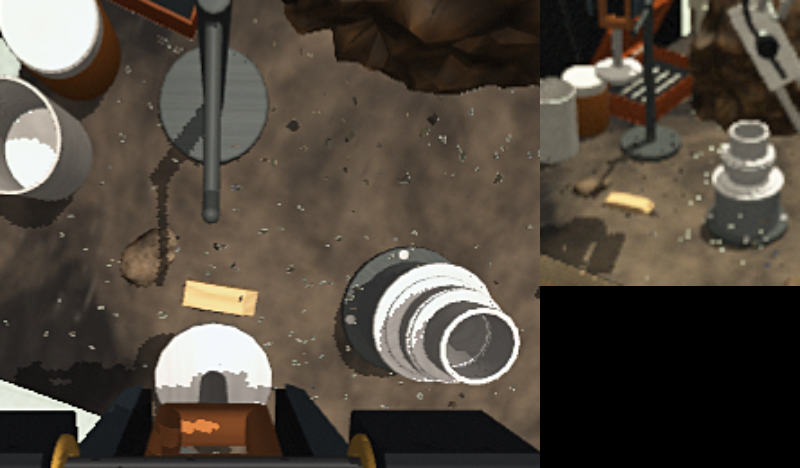

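The picture shows the cones nested with the hopper home. The pin tip is at full px (316.7,119), in line with the handle at column 318. Now lowering to pass the opening over the tip.

Emit:
{"api": "servo_tool", "payload": {"plan": [0,0,0,0,0,30,1,0,0,0,0,0,60,1,0,0,0,0,0,74.5,1,0,0,0,25,0,74.5,1,0,0,0,50,0,74.5,1,0,0,0,58,0,74.5,1,0,0,0,58,0,74.5,1]}}

```text
time: 22.05
position: [0.6054, 0.1142, 0.1952]
ee_rot: [0.0, 0.988, 0.156, -0.0]
contact_force: [-0.8, 0.0, -2.0]
opening: 0.434
```

```bash
python3 - <<'E'
from h import *
rows([],1)
s=get_image("scene"); o,p,R=pose()
# tip expected, handle opening expected (eye centre, bar bottom) in scene
eye=p+np.array([0,0,.112-.0861]); 
print("tip",proj(s,[(.6174,.1202,.216),(.6174,.1202,.200)]).round(1).tolist(),"open",proj(s,[eye,eye-[0,0,.034],eye+[0,0,.01],eye-[0,0,.046]]).round(1).tolist())
hs=cv2.cvtColor(s["color"],cv2.COLOR_BGR2HSV); m=cv2.inRange(hs,(5,110,60),(18,255,255))
for v in range(150,190): 
    xs=np.nonzero(m[v,255:300])[0]+255
    print(v,xs.tolist()) if len(xs) else None
E
```

```text
now 22.05 [0.6054 0.1142 0.1952] az -72.1 F [-0.8  0.  -2. ] open 0.434 q [ 0.09  0.5   1.39 -0.    1.25  1.35]
tip [[274.5, 159.1], [274.7, 163.8]] open [[274.0, 159.7], [274.4, 169.5], [274.0, 156.7], [274.5, 173.0]]
150 [286, 287, 288, 289, 290]
151 [286, 287, 288, 289]
152 [287, 288]
153 [279, 287, 288]
154 [287]
155 [275, 276, 277, 287]
156 [269, 270, 271, 272, 273, 274, 275, 276, 277, 278]
157 [268, 269, 270, 271, 272, 273, 274, 275, 276, 277, 278, 286]
158 [268, 269, 270, 271, 272, 273, 274, 275, 276, 277, 278, 279]
159 [268, 269, 270, 271, 272, 273, 274, 275, 276, 277, 278, 279]
160 [269, 270, 271, 272, 273, 274, 275, 276, 277, 278, 279, 298]
161 [269, 270, 278, 279]
162 [268, 269, 270, 271, 272, 279]
163 [269, 270, 271, 272, 273, 279]
164 [269, 270, 271, 272, 273, 274, 278, 279]
165 [269, 270, 271, 278, 279]
166 [264, 269, 270, 271, 273, 276, 277, 278, 279]
167 [263, 264, 269, 270, 271, 276, 277, 278, 279, 299]
168 [263, 264, 269, 270, 271, 274, 275, 276, 277, 278, 279, 283, 284]
169 [262, 263, 264, 268, 269, 270, 271, 272, 273, 274, 275, 276, 277, 279, 284, 285, 286, 287, 2
[... 1013 characters left out ...]
 293, 294, 295, 296, 297, 298]
182 [266, 267, 292, 293, 294, 295, 296, 297, 298]
183 [266, 290, 291, 292, 293, 294, 295, 296, 297]
184 [265, 289, 290, 291, 292, 293, 294, 295, 296, 297]
185 [264, 265, 266, 287, 288, 289, 290, 291, 292, 293, 294, 295, 296, 297]
186 [262, 263, 264, 265, 266, 286, 287, 288, 289, 290, 291, 292, 293, 294, 295, 296, 297]
187 [257, 258, 259, 260, 261, 262, 263, 264, 265, 266, 285, 286, 287, 288, 289, 290, 291, 292, 293, 294, 295, 296, 297]
188 [255, 256, 257, 258, 259, 260, 261, 262, 263, 264, 265, 266, 285, 286, 287, 288, 289, 290, 291, 292, 293, 294, 295]
189 [255, 256, 257, 258, 259, 260, 261, 262, 263, 264, 265, 285, 286, 287, 288, 289, 290, 291, 292, 293, 294]
```

Emit:
{"api": "servo_tool", "payload": {"plan": [0,0,0,5,0,0,1,0,0,0,10,0,0,1,0,0,0,15,0,0,1]}}

```text
time: 22.48
position: [0.6195, 0.1188, 0.1953]
ee_rot: [0.0, 0.988, 0.156, -0.0]
contact_force: [0.8, 0.2, -2.7]
opening: 0.435
```

Emit:
{"api": "servo_tool", "payload": {"plan": [0,0,0,7,0,0,1,0,0,0,14,0,0,1,0,0,0,22,0,0,1,0,0,0,31,0,0,1,0,0,0,31,0,0,1]}}

```text
time: 23.1
position: [0.6496, 0.1286, 0.1951]
ee_rot: [0.0, 0.988, 0.156, -0.0]
contact_force: [-0.6, 0.1, -1.8]
opening: 0.435
```

Emit:
{"api": "servo_tool", "payload": {"plan": [0,0,0,0,0,7,1,0,0,0,0,0,13,1,0,0,0,0,0,16,1,0,0,0,0,0,16,1]}}

```text
time: 23.6
position: [0.6494, 0.1285, 0.1788]
ee_rot: [0.0, 0.988, 0.156, -0.001]
contact_force: [0.3, 0.3, -2.3]
opening: 0.437
```

Emit:
{"api": "servo_tool", "payload": {"plan": [0,0,0,0,0,1,1,0,0,0,0,0,2,1]}}

```text
time: 23.85
position: [0.6495, 0.1285, 0.1772]
ee_rot: [0.0, 0.988, 0.156, -0.0]
contact_force: [-4.2, -0.7, 11.0]
opening: 0.439
```

The bar rests on the pin at the expected height. Easing off and releasing.

Emit:
{"api": "servo_tool", "payload": {"plan": [0,0,0,0,0,-0.7,0.12,0,0,0,0,0,-0.7,0,0,0,0,0,0,-0.7,-0.1,0,0,0,0,0,-0.7,-0.3,0,0,0,0,0,-0.7,-0.5,0,0,0,0,0,-0.7,-0.5,0,0,0,0,0,-0.7,-0.5,0,0,0,0,0,-0.7,-0.5]}}

```text
time: 24.85
position: [0.6495, 0.1285, 0.1779]
ee_rot: [0.0, 0.988, 0.156, -0.0]
contact_force: [-0.1, 1.2, 0.4]
opening: 0.749
```

Emit:
{"api": "servo_tool", "payload": {"plan": [0,0,0,0,0,-15,-0.5,0,0,0,0,0,-35,-0.5,0,0,0,0,0,-65,-0.5,0,0,0,-30,0,-105,-0.5,0,0,0,-80,0,-125,-0.5,0,0,0,-120,0,-125,-0.5,0,0,0,-120,0,-125,-0.5,0,0,0,-120,0,-125,-0.5]}}

```text
time: 25.85
position: [0.536, 0.0917, 0.304]
ee_rot: [0.0, 0.988, 0.156, 0.001]
contact_force: [0.4, -0.9, 0.1]
opening: 0.746
```

```bash
python3 - <<'E'
from h import *
rows([],1)
im=get_image("wrist"); s=get_image("scene")
cv2.imwrite("pics/w9.png",cv2.resize(im["color"][0:260,200:500],None,fx=1.8,fy=1.8)); cv2.imwrite("pics/s9.png",s["color"])
for k,u,v,a,b in holes(im,th=150,y1=300,x0=150,x1=600):
    if a>18: print(k,round(u,1),round(v,1),round(a,1),round(b,1),onz(im,u,v,.13).round(4))
hw=cv2.cvtColor(im["color"],cv2.COLOR_BGR2HSV); m=cv2.inRange(hw,(5,150,100),(18,255,255)); m[200:]=0
n,l,st,c=cv2.connectedComponentsWithStats(m)
for i in range(1,n):
    if st[i,4]>60: print("orange",st[i],c[i].round(1),onz(im,*c[i],.2135).round(4))
hs=cv2.cvtColor(s["color"],cv2.COLOR_BGR2HSV); m=cv2.inRange(hs,(5,110,60),(18,255,255))
E0=np.array([.6495,.1285,.2035])
print("expected handle in scene",proj(s,[E0+[0,0,.01],E0-[0,0,.046],E0-[0,0,.1]]).round(1).tolist())
for v in range(146,200,3): print(v,(np.nonzero(m[v,265:300])[0]+265).tolist())
E
```

```text
now 25.85 [0.536  0.0917 0.304 ] az -72.1 F [ 0.4 -0.9  0.1] open 0.746 q [ 0.06  0.3   1.41 -0.    1.43  1.32]
outer 362.6 297.4 45.9 62.4 [ 0.4142 -0.0088  0.13  ]
outer 258.8 230.1 29.0 35.7 [0.4607 0.1399 0.13  ]
outer 320.9 152.2 19.8 41.7 [0.5713 0.0981 0.13  ]
outer 435.3 164.9 62.4 73.1 [ 0.5976 -0.0294  0.13  ]
hole 452.4 172.1 33.4 37.7 [ 0.596  -0.0511  0.13  ]
hole 445.8 169.7 40.1 48.6 [ 0.5962 -0.0428  0.13  ]
hole 434.6 167.1 45.8 51.5 [ 0.595  -0.0296  0.13  ]
outer 327.7 84.3 19.0 35.1 [0.6415 0.1134 0.13  ]
outer 575.8 79.8 37.1 164.3 [ 0.7259 -0.1339  0.13  ]
outer 594.5 26.5 36.3 87.7 [ 0.7763 -0.1261  0.13  ]
outer 198.8 116.7 190.9 265.1 [0.5667 0.2362 0.13  ]
hole 210.4 65.3 53.0 60.1 [0.6213 0.2359 0.13  ]
orange [285   0  24  10  63] [298.4   3.9] [0.6793 0.1521 0.2135]
orange [294  48  50  19 889] [318.2  57.4] [0.6485 0.1263 0.2135]
expected handle in scene [[277.7, 155.2], [278.1, 171.0], [278.5, 185.7]]
146 [290]
149 [285, 286, 287, 288, 289, 290, 291]
152 [283, 284, 285, 286, 287, 288]
155 [272, 273, 274, 275, 276, 277, 278, 279, 280, 281, 282, 283, 286,
[... 305 characters left out ...]
 275, 276, 277, 278, 279, 280, 281, 282, 283, 284, 285, 286, 287, 288, 289, 290, 291, 292]
173 [266, 267, 268, 269, 270, 271, 273, 274, 275, 276, 287, 288, 289, 290, 291, 292, 293, 294, 295, 296]
176 [265, 266, 269, 270, 271, 272, 273, 274, 275]
179 [266, 267, 268, 269, 270, 271, 272, 296, 297, 298]
182 [266, 267, 292, 293, 294, 295, 296, 297, 298]
185 [265, 266, 288, 289, 290, 291, 292, 293, 294, 295, 296, 297]
188 [265, 266, 267, 268, 269, 287, 288, 289, 290, 291, 292, 293, 294, 295]
191 [265, 266, 267, 268, 269, 270, 271, 272, 273, 285, 286, 287, 288, 289, 290, 291]
194 [265, 266, 267, 269, 270, 271, 272, 273, 274, 275, 276, 277, 278, 279, 285, 286, 287]
197 [265, 266, 276, 277, 278, 279]
```

Emit:
{"api": "servo_tool", "payload": {"plan": [0,0,0,0,0,0,-0.5,0,0,0,0,0,0,-0.5,0,0,0,0,0,0,-0.5,0,0,0,0,0,0,-0.5,0,0,0,0,0,0,-0.5,0,0,0,0,0,0,-0.5,0,0,0,0,0,0,-0.5,0,0,0,0,0,0,-0.5]}}

```text
time: 26.95
position: [0.5362, 0.0918, 0.3032]
ee_rot: [0.0, 0.988, 0.156, -0.0]
contact_force: [-0.1, -0.7, -0.4]
opening: 0.752
```

```bash
python3 - <<'E'
from h import *
E0=np.array([.6495,.1285,.2035])
for i in range(3):
    im=get_image("wrist"); rows([],1) if i==0 else None
    hw=cv2.cvtColor(im["color"],cv2.COLOR_BGR2HSV); m=cv2.inRange(hw,(5,150,100),(18,255,255)); m[200:]=0
    n,l,st,c=cv2.connectedComponentsWithStats(m); j=1+st[1:,4].argmax(); print("handle",st[j],c[j].round(1))
    g=cv2.cvtColor(im["color"],cv2.COLOR_BGR2GRAY); w=(g>150).astype(np.uint8)
    n,l,st,c=cv2.connectedComponentsWithStats(w[40:120,280:360]); print("white",[(st[k]+[280,40,0,0,0]).tolist() for k in range(1,n) if st[k,4]>40])
d=E0-[0,0,.096]
print("disc pred",proj(im,[d+.027*np.array([np.cos(a),np.sin(a),0]) for a in np.linspace(0,6.28,9)[:8]]).round().tolist())
s=get_image("scene"); g=cv2.cvtColor(s["color"],cv2.COLOR_BGR2GRAY)
print("scene disc pred",proj(s,[d+.027*np.array([np.cos(a),np.sin(a),0]) for a in np.linspace(0,6.28,9)[:8]]).round().tolist())
n,l,st,c=cv2.connectedComponentsWithStats((g[165:215,255:305]>150).astype(np.uint8)); print([(st[k]+[255,165,0,0,0]).tolist() for k in range(1,n) if st[k,4]>20])
# stack axis: large rim at .100, small rim at .132
for k,u,v,a,b in holes(im,th=150,y1=300,x0=400,x1=500):
    if a>18: print(k,round(u,1),round(v,1),[onz(im,u,v,z)[:2].round(4).tolist() for z in (.066,.1,.132)])
E
```

```text
now 27.0 [0.5362 0.0918 0.3032] az -72.1 F [ 0.2 -0.1  0.7] open 0.747 q [ 0.06  0.3   1.41 -0.    1.43  1.32]
handle [294  48  50  19 902] [318.3  57.3]
white [[296, 49, 46, 15, 616], [292, 68, 20, 32, 364], [320, 73, 20, 28, 358]]
handle [294  48  50  19 903] [318.3  57.3]
white [[296, 49, 46, 15, 613], [292, 68, 20, 32, 362], [320, 73, 20, 28, 357]]
handle [294  48  50  19 902] [318.3  57.3]
white [[296, 49, 46, 15, 617], [292, 68, 20, 32, 363], [320, 73, 20, 28, 356]]
disc pred [[324.0, 50.0], [306.0, 52.0], [294.0, 67.0], [295.0, 87.0], [309.0, 99.0], [327.0, 98.0], [339.0, 83.0], [338.0, 63.0]]
scene disc pred [[283.0, 181.0], [277.0, 181.0], [271.0, 183.0], [270.0, 186.0], [274.0, 188.0], [281.0, 189.0], [286.0, 187.0], [287.0, 184.0]]
[[255, 175, 10, 9, 79], [270, 179, 23, 12, 103]]
outer 435.7 165.1 [[0.5968, -0.0556], [0.5972, -0.0417], [0.5976, -0.0286]]
hole 452.9 172.3 [[0.5949, -0.0814], [0.5955, -0.0654], [0.5961, -0.0503]]
hole 446.3 169.8 [[0.5953, -0.0717], [0.5959, -0.0564], [0.5964, -0.0421]]
hole 434.4 167.1 [[0.5937, -0.055], [0.5944, -0.0412], [0.5951, -0.0282]]
```

```bash
python3 -c "
from plant import *
print(sign_off())"
```

```text
the job is handed in; nothing more can be done
None
```

I completed every step and handed the job in at about 27 s; the sign-off gave no verdict.

**What was done**
- I swung the arm in close to its base to get past the desk lamp.
- I seated the large cone, then the small one, each until the wrist force rose by about 6–8 N.
- I pressed the nest with the tamper. It travelled about 11.5 mm and hit a hard stop at about 39 N.
- I hung the tamper on the hook pin, released it and backed the arm clear.

**Last checks**
- **Cones:** the small cone's rim is at (0.596, -0.050), unchanged since seating. The last picture I viewed, taken after pressing, showed both cones straight and the hopper flange down on its housing.
- **Tamper:** it is within about 2 mm of where I released it on the pin. It is upright within measurement and did not move over three frames.
- **Robot:** it touches nothing.
- **Bystanders:** they looked undisturbed in the views I had, but I did not measure their positions.

**What did not go to plan**
- The picture limit blocked my last image, so the final state was checked by numbers only.
- I have no direct reading of the hopper joint. That it is home rests on the hard stop, the travel and the picture.

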